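# Make up two Hanukkah sets on the windowsill

## Robot

A 6-joint arm with a two-finger parallel gripper is mounted at the origin on the work surface. World frame = base frame: x ahead of the robot, y to its left, z up, the work surface at z = 0. Lengths are in m, angles in rad, forces in N, time in s.
With the tool pointing down it reaches from about 0.35 to 0.775 m from the base axis. Payload 7.3 kg.
Tool frame: the origin (TCP) lies midway between the tips of the shut fingers; the grasp point (between the pads) lies 19 mm behind it; z points along the fingers, y is the direction in which the jaws open and shut (so a half turn about z gives the same grasp; the last joint's range is limited). The gripper opens to 92 mm and grips with 3 to 60 N. Pads are 19 mm wide; open, the fingers measure 130 mm over their backs; the gripper's body (75 mm by 190 mm) begins 47 mm behind the grasp point.
Start: joints at [1.054, 0.342, 1.524, -0, 1.275, -0.146], TCP at [0.19, 0.489, 0.227] pointing down, gripper open.
Joint ranges: [-2.53, 2.53], [-0.77, 2.02], [0.04, 2.7], [-1, 4.14], [0.28, 2.66], [-3.11, 3.11]. Speed limits (rad/s): [2.57, 2.57, 3.14, 3.14, 3.14, 3.14].

## Interface

Orientations are given as [roll, pitch, yaw] about the fixed x, y, z axes, in that order (R = Rz(yaw) Ry(pitch) Rx(roll)).
In Python, from cell import status, eyes, job gives the robot as it stands.
- The arm moves only by the tool jog_arm, never from a script. Its argument "series" is a list of rows, each a list of 3 entries, a list of its own where there are three numbers: the gripper command: -1 is shut, 1 is fully open, values between are in proportion, then the shift along the tool's x, y, z in m, then the turn, a rotation vector about the tool's x, y, z in rad. In form: [[grip, [x, y, z], [ax, ay, az]], ...]. A call has 1 to 12 rows; each row is the pose to reach, as a shift and turn from the pose commanded when the call began, along the tool's axes at that moment; what a row does not reach only later rows make up. A row lasts 1/12 s, in which the tool goes at most 41.7 mm and 7.16 degrees, less where a joint would pass 70% of its speed; a pose out of reach is approached as far as the arm can. A call with a gripper value outside its range is refused whole. The fingers move at their own pace and stop on an object; "squeeze" is the grip in N (left out, the last holds). Time passes only in rows, so rows that repeat a pose let the fingers close. It gives the time, the measured TCP pose, the force and the opening at its end, in the units of the state.
- status.observe(): the state, without advancing time (a new reading comes with each control period).
- eyes.read_camera(name): name is "scene" or "top" or "wrist"; returns a dict with "img" (384x512x3 uint8, red, green, blue), "range_z" (384x512 float32, m along the optical axis (not along the pixel's ray), 0 where there is no reading), "camera_matrix" (3x3 intrinsics, pixels), "T" (4x4, takes a point from camera to world coordinates); the wrist camera has in their place "tool_from_camera" (4x4, takes a point from camera to tool coordinates, whose origin is the TCP and whose axes are the flange's). Camera axes: x right, y down, z forward; pixel columns grow to the right and rows downward; lengths in m; the calibration is good to about 2 mm. A picture is of the moment at which its call begins: read the wrist's pose just before it.
- job.hand_in(): hands the job in, once; it reports no verdict.
The state is a dict: "time": time; "qpos": joint angles; "qvel": joint speeds; "joint_efforts": joint torques, N m; "tool_pos": TCP position; "tool_rot": TCP orientation; "contact_force": force on the tool from outside, world axes, zero at the start; "torque": the same for the moment, N m; "opening": finger opening in m.
Only numpy, scipy, OpenCV 4.12 (cv2) and the standard library are available. Lean on these libraries where they do the work, as an engineer would, in place of code of your own. Each camera call takes 0.05 s, during which the arm holds its last target.

## Task

Make up tonight's two Hanukkah sets from the things lying on the sill. The grown-ups' set goes in the divided wooden tray: the large dreidel lying in the longest section, the matchbox lying flat in the next longest and the small glass oil cup standing upright in the shortest; the child's set goes on the white saucer: the small dreidel lying and the tealight upright, side by side on its flat bottom. Put each thing near the middle of its section, set everything down gently, let go of it, and leave the menorah, the tin and the tumbler undisturbed.

Things in the scene. Friction and masses are not known exactly. Their poses are not given: they have to be found in the camera images.
- dreidel_large_center (a point): Large blue plastic dreidel, lying on one flat side of its square body, which is a 36 mm cube, blunt point 16 mm long on its +x face, round stem 9 mm thick and 24 mm long on its -x face. The point is the centre of the cube (18 mm above what it lies on); x runs from stem to point, z up. Loose, about 35 g.
- dreidel_small_center (a point): Small blue plastic dreidel, lying on one flat side of its square body, which is a 24 mm cube, blunt point 11 mm long on its +x face, round stem 6 mm thick and 17 mm long on its -x face. The point is the centre of the cube (12 mm above what it lies on); x runs from stem to point, z up. Loose, about 14 g.
- oil_cup_center (a point): Small empty clear-glass oil cup, round, 34 mm across at the foot and 36 mm at the rim, 45 mm tall, wall 3 mm, standing upright. The point is on its axis half-way up (22.5 mm above its foot); z up along the axis. Loose, about 45 g. Not the tumbler, which is much bigger.
- tealight_center (a point): Tealight: round aluminium cup of white wax, 38 mm across, 16 mm tall (a thin wick stands 6 mm above it, seen only), standing upright. The point is its centre, 8 mm above its underside; z up. Loose, about 17 g.
- matchbox_center (a point): Matchbox of plain cardboard with dark striking strips on its long sides, 53 mm (x) by 36 mm (y) by 15 mm (z), lying flat. The point is its centre, 7.5 mm above its underside. Loose, about 20 g.
- tray: Divided wooden tray, fixed, 130 mm (x) by 248 mm (y), floor 6 mm thick, outer walls (5 mm) and two cross dividers (4 mm) 22 mm high above the sill. Origin: centre of its underside on the sill; y runs along its length, z up. Its three sections lie in a row along y, each 120 mm wide in x; centres and inner lengths along y: longest, centre y = +69 mm, 100 mm long; shortest (in the middle), centre y = -13 mm, 56 mm long; next longest, centre y = -82 mm, 74 mm long.
- saucer: White ceramic saucer, fixed, round, 160 mm across and 18 mm high at the rim; flat inner bottom about 110 mm across, 6 mm above the sill, sloping up to the rim outside that. Origin: centre of its underside on the sill.
- menorah: Bystander: stainless steel nine-branched menorah, 210 mm wide (along its x), 190 mm tall, round foot 90 mm across, loose. Origin: centre of its foot. Leave it alone.
- tin: Bystander: aluminium tin 90 mm (x) by 130 mm (y) by 45 mm with spare candles in it, its hinged lid standing half open on the +x edge (up to 135 mm high), loose. Origin: centre of its underside. Leave it alone.
- tumbler: Bystander: clear glass tumbler, 76 mm across, 75 mm tall, loose. Origin: centre of its underside. Leave it alone.
There are look-alikes about, which are no part of the job. Leave any orange, purple or red look-alike of the part that bears tealight_center alone.

How it is judged:
By the outcome, as a careful person would: the job done as asked, in the order asked, and still so for the second after the job is handed in, with the robot touching nothing.
It also fails if it takes over 120 s, if anything falls off the work surface, if the arm or the gripper's body presses on something with over 40 N, if the wrist force passes 120 N, or if a joint passes its speed limit or range.

## Working session

There is one attempt and no reset: what is moved stays moved. The work goes in short steps, Python scripts to look and compute and a tool call to move; the robot and the scene stay as the last step left them, time stands still between calls to the robot, and variables do not carry over. Pictures are saved under pics/ and viewed, and the job is handed in when it is done.

Besides the shell and the picture viewer there is one more tool, called after "Emit:" in YAML: its name, and indented under it one key for each argument. jog_arm: Moves the arm, as the interface text tells. Its arguments: {"type":"object","properties":{"series":{"type":"array","items":{"type":"array"}},"squeeze":{"type":"number"}},"required":["series"]}

```bash
ls -la; mkdir -p pics
cat > h.py <<'E'
import numpy as np, cv2
from cell import status, eyes, job
from scipy.spatial.transform import Rotation as R
def snap(n,f):
    s=status.observe(); c=eyes.read_camera(n)
    cv2.imwrite('pics/'+f,cv2.cvtColor(c['img'],cv2.COLOR_RGB2BGR)); np.savez('pics/'+f+'.npz',**c,tp=s['tool_pos'],tr=s['tool_rot']); return c,s
def ld(f): return np.load('pics/'+f+'.npz')
E
python3 - <<'E'
from h import *
print(status.observe())
for n in('scene','top','wrist'):
    c,s=snap(n,n+'0.png'); print(n,c['camera_matrix'],c.get('T',c.get('tool_from_camera')))
E
```

```text
total 12
drwxr-xr-x  3 agent agent 4096 Dec  7 14:00 .
drwxr-xr-x 23 root  root  4096 Dec  7 14:00 ..
drwxr-xr-x  2 agent agent 4096 Dec  7 14:00 pics
{'time': 0.0, 'qpos': array([ 1.05400192e+00,  3.42735664e-01,  1.52502638e+00, -1.28440969e-05,
        1.27535892e+00, -1.45997004e-01]), 'qvel': array([-0.00040866, -0.00111253, -0.00080751, -0.00227924, -0.00092131,
        0.00166763]), 'joint_efforts': array([-3.35123359e-04, -4.31235337e+01, -2.44226933e+01,  7.17120920e-02,
        5.55522332e-02, -2.20040265e-04]), 'tool_pos': array([0.19002007, 0.48897604, 0.22603496]), 'tool_rot': array([-3.14007882e+00, -2.10184450e-04,  2.77079884e+00]), 'contact_force': array([-0.11057792, -1.29672059,  0.6178794 ]), 'torque': array([-0.08245089, -0.02008167, -0.02627646]), 'opening': 0.09186539030591548}
scene [[470.25938313   0.         259.77615448]
 [  0.         470.25938313 198.82024536]
 [  0.           0.           1.        ]] [[-8.07226477e-01  4.07869470e-01 -4.26647290e-01  1.13760886e+00]
 [ 5.90241341e-01  5.58737145e-01 -5.82604464e-01  7.21789276e-01]
 [ 7.57115051e-04 -7.
[... 215 characters left out ...]
    0.           1.        ]] [[ 2.00948128e-02 -9.95841166e-01  8.88626500e-02  4.74040804e-01]
 [-9.99794099e-01 -2.02659904e-02 -1.02441534e-03 -1.14706812e-02]
 [ 2.82104457e-03 -8.88237677e-02 -9.96043363e-01  1.44457917e+00]
 [ 0.00000000e+00  0.00000000e+00  0.00000000e+00  1.00000000e+00]]
wrist [[305.64938829   0.         262.93825543]
 [  0.         305.64938829 199.05409968]
 [  0.           0.           1.        ]] [[-5.63336756e-05 -9.52986318e-01 -3.03013325e-01  8.24308656e-02]
 [ 9.99999958e-01 -1.39772238e-04  2.53676492e-04 -1.14366357e-04]
 [-2.84103077e-04 -3.03013298e-01  9.52986286e-01 -1.58543723e-01]
 [ 0.00000000e+00  0.00000000e+00  0.00000000e+00  1.00000000e+00]]
```

View pics/top0.png

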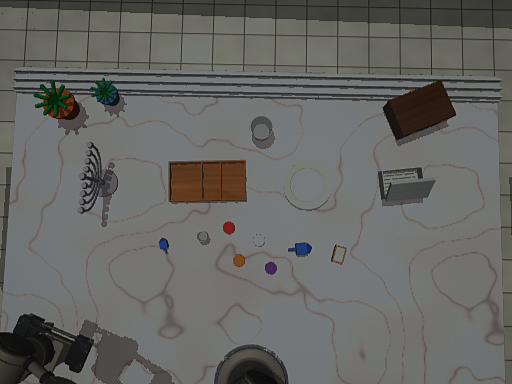

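View pics/scene0.png

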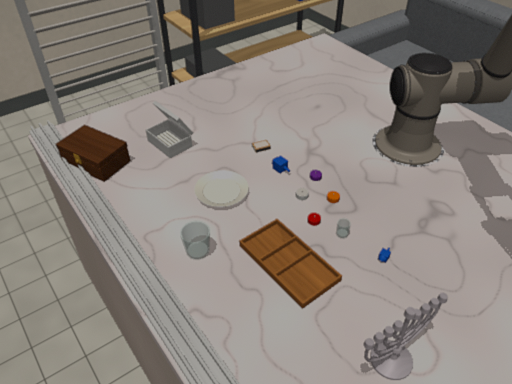

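View pics/wrist0.png

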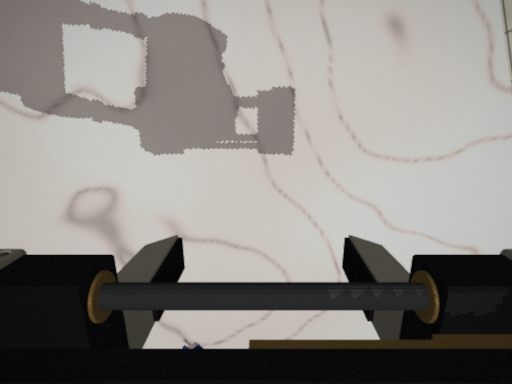

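In the top view I see:
- White tealight at (259,240). Look-alikes are red (229,228), orange (239,260) and purple (271,268).
- Oil cup at (203,238). The tumbler at (262,130) is the bigger glass.
- Large dreidel at (302,249) and small dreidel at (164,244).
- Matchbox at (339,254).
- Tray at (207,181) and saucer at (307,186).

Next is a close crop to check these choices.

Run:
```python
from h import *
a=cv2.imread('pics/top0.png')
cv2.imwrite('pics/crop1.png',cv2.resize(a[145:285,155:355],None,fx=4,fy=4,interpolation=cv2.INTER_CUBIC))
```

```text
(no output)
```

View pics/crop1.png

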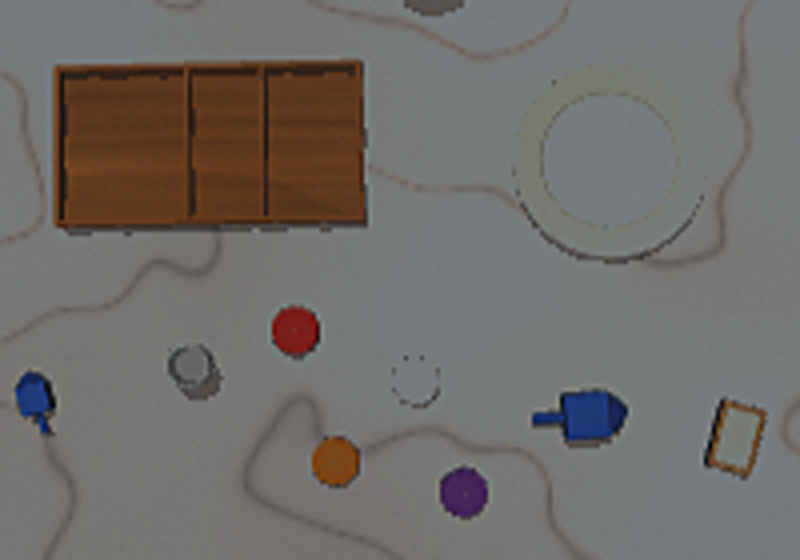

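The crop confirms the choices. The white tealight is the faint ring at crop (416,380), and the longest tray section is on the left (+y). Next I measure coarse positions.

```bash
cat >> h.py <<'E'
def ray(c,px,z,T=None):
    T=c['T'] if T is None else T
    K=c['camera_matrix']; px=np.atleast_2d(px).astype(float)
    d=np.c_[(px-[K[0,2],K[1,2]])/[K[0,0],K[1,1]],np.ones(len(px))]@T[:3,:3].T
    return T[:3,3]+d*((z-T[2,3])/d[:,2])[:,None]
def wT(c,tp,tr):
    M=np.eye(4);M[:3,:3]=R.from_euler('xyz',tr).as_matrix();M[:3,3]=tp
    return M@c['tool_from_camera']
def cloud(c,T=None):
    T=c['T'] if T is None else T
    K=c['camera_matrix'];v,u=np.mgrid[:384,:512];z=c['range_z']
    P=np.stack([(u-K[0,2])/K[0,0]*z,(v-K[1,2])/K[1,1]*z,z],-1)@T[:3,:3].T+T[:3,3]
    P[z==0]=np.nan
    return P
E
python3 - <<'E'
from h import *
for n in('top0.png','scene0.png'):
    c=ld(n);P=cloud(c); 
    m=(P[...,2]>0.006)&(P[...,0]>.25)&(P[...,0]<.75)&(abs(P[...,1])<.35)
    k,lab,st,ce=cv2.connectedComponentsWithStats(m.astype(np.uint8))
    for i in range(1,k):
        if st[i,4]>12:
            q=P[lab==i]; print(n,ce[i].round(),st[i,4],'mid',((np.nanmin(q,0)+np.nanmax(q,0))/2).round(4),'ext',np.ptp(q,0).round(3),'zmax',q[:,2].max().round(3),'mean',q.mean(0).round(3))
    b=P[300:320,150:250] if n[0]=='t' else P[150:170,330:380]
    print('floor z',np.nanmedian(b[...,2]))
E
```

```text
top0.png [207. 180.] 1131 mid [0.6324 0.1542 0.0174] ext [0.14  0.255 0.023] zmax 0.029 mean [0.634 0.154 0.014]
top0.png [308. 184.] 1154 mid [ 0.6268 -0.1689  0.0157] ext [0.157 0.156 0.019] zmax 0.025 mean [ 0.627 -0.171  0.012]
top0.png [213. 183.] 61 mid [0.6245 0.1397 0.0091] ext [0.059 0.042 0.006] zmax 0.012 mean [0.623 0.135 0.008]
top0.png [234. 180.] 15 mid [0.6371 0.0704 0.0083] ext [0.016 0.02  0.004] zmax 0.01 mean [0.637 0.068 0.008]
top0.png [302. 185.] 32 mid [ 0.6237 -0.1535  0.0096] ext [0.02  0.032 0.007] zmax 0.013 mean [ 0.624 -0.154  0.008]
top0.png [177. 191.] 16 mid [0.5976 0.2493 0.0084] ext [0.022 0.017 0.005] zmax 0.011 mean [0.597 0.251 0.008]
top0.png [228. 227.] 107 mid [0.4832 0.0806 0.0152] ext [0.032 0.036 0.016] zmax 0.023 mean [0.483 0.081 0.015]
top0.png [201. 236.] 67 mid [0.4532 0.1629 0.0271] ext [0.031 0.035 0.042] zmax 0.048 mean [0.454 0.165 0.032]
top0.png [259. 239.] 112 mid [ 0.4454 -0.0161  0.015 ] ext [0.035 0.035 0.016] zmax 0.023 mean [ 0.445 -0.016  0.015]
top0.png [163. 244.] 90 mid [0.4218 0.2875 0.0179] ext [0.044 0.029 0.02 ] zma
[... 1029 characters left out ...]
93.] 120 mid [ 0.4456 -0.0159  0.0152] ext [0.043 0.038 0.018] zmax 0.024 mean [ 0.449 -0.013  0.016]
scene0.png [333. 196.] 129 mid [0.3825 0.0488 0.0143] ext [0.039 0.039 0.016] zmax 0.022 mean [0.384 0.05  0.016]
scene0.png [314. 218.] 143 mid [0.4842 0.0827 0.0161] ext [0.039 0.041 0.02 ] zmax 0.026 mean [0.487 0.084 0.016]
scene0.png [343. 227.] 233 mid [0.4471 0.1491 0.0283] ext [0.053 0.065 0.045] zmax 0.051 mean [0.457 0.165 0.031]
scene0.png [290. 261.] 3866 mid [0.6284 0.1477 0.0175] ext [0.15  0.268 0.023] zmax 0.029 mean [0.632 0.159 0.012]
scene0.png [384. 254.] 135 mid [0.4234 0.2885 0.0172] ext [0.047 0.027 0.022] zmax 0.028 mean [0.431 0.29  0.022]
floor z 0.00178243847574594
```

```bash
cat >> h.py <<'E'
def go(xyz,yaw):
    s=status.observe();M=R.from_euler('xyz',s['tool_rot']);
    sh=M.inv().apply(np.array(xyz)-s['tool_pos']);rv=(M.inv()*R.from_euler('xyz',[np.pi,0,yaw])).as_rotvec()
    print('t',round(s['time'],2),'pos',s['tool_pos'].round(4),'rot',s['tool_rot'].round(3),'open',round(s['opening'],4),'F',s['contact_force'].round(1))
    print(' shift',sh.round(4),'turn',rv.round(4))
E
python3 - <<'E'
from h import *
go([.40,.25,.26],np.pi/2)
a=ld('top0.png')
hsv=cv2.cvtColor(a['img'],cv2.COLOR_RGB2HSV)
m=cv2.inRange(hsv,(3,90,40),(22,255,255));m[:150]=0;m[210:]=0;m[:,:160]=0;m[:,260:]=0
cs=max(cv2.findContours(m,0,2)[0],key=cv2.contourArea)
P=ray(a,cs.reshape(-1,2),.022)[:,:2].astype(np.float32)
print('tray',cv2.minAreaRect(P))
for n in('scene0.png','top0.png'):
  a=ld(n);C=cloud(a);
  # tumbler, saucer flat edges
  m=(C[...,0]>.68)&(C[...,0]<.82)&(abs(C[...,1]+.01)<.08)&(C[...,2]>.05)&(C[...,2]<.1)
  q=C[m];print(n,'tumbler',len(q),q.min(0).round(3) if len(q) else '',q.max(0).round(3) if len(q) else '')
  m=(C[...,2]>.013)&(C[...,2]<.03)&(abs(C[...,0]-.625)<.1)&(abs(C[...,1]+.172)<.1)
  P=C[m][:,:2].astype(np.float32);print('saucer',cv2.minEnclosingCircle(P), cv2.fitEllipse(cv2.convexHull(P)))
  m=(C[...,2]>.015)&(C[...,2]<.03)&(abs(C[...,0]-.63)<.1)&(abs(C[...,1]-.152)<.15)
  print('tray',cv2.minAreaRect(C[m][:,:2].astype(np.float32)))
E
```

```text
t 0.15 pos [0.1901 0.4891 0.2262] rot [-3.14  -0.     2.771] open 0.092 F [-0.5 -0.4  0.5]
 shift [-0.2823 -0.1468 -0.0337] turn [-1.1e-03  5.0e-04  1.2e+00]
tray ((0.6307154297828674, 0.15408344566822052), (0.13139498233795166, 0.2480400651693344), 2.1840696334838867)
scene0.png tumbler 357 [ 0.763 -0.055  0.05 ] [0.82  0.023 0.08 ]
saucer ((0.6272394061088562, -0.17107903957366943), 0.08195534348487854) ((0.6266739964485168, -0.16990926861763), (0.1566922664642334, 0.16166912019252777), 158.42349243164062)
tray ((0.6318323016166687, 0.15437264740467072), (0.1343628615140915, 0.25137969851493835), 2.422518491744995)
top0.png tumbler 98 [ 0.761 -0.054  0.051] [0.819 0.021 0.08 ]
saucer ((0.6261408925056458, -0.16888007521629333), 0.07964470982551575) ((0.6258211731910706, -0.16919304430484772), (0.1571100503206253, 0.1579686552286148), 56.241127014160156)
tray ((0.6319645047187805, 0.15488959848880768), (0.1308923214673996, 0.24888360500335693), 2.203965187072754)
```

Emit:
jog_arm:
  series:
    - [1,[-0.03,-0.016,-0.034],[0,0,0.12]]
    - [1,[-0.06,-0.032,-0.034],[0,0,0.24]]
    - [1,[-0.09,-0.047,-0.034],[0,0,0.36]]
    - [1,[-0.12,-0.063,-0.034],[0,0,0.48]]
    - [1,[-0.15,-0.078,-0.034],[0,0,0.6]]
    - [1,[-0.18,-0.094,-0.034],[0,0,0.72]]
    - [1,[-0.21,-0.11,-0.034],[0,0,0.84]]
    - [1,[-0.24,-0.125,-0.034],[0,0,0.96]]
    - [1,[-0.26,-0.136,-0.034],[0,0,1.08]]
    - [1,[-0.282,-0.147,-0.034],[0,0,1.2]]
    - [1,[-0.282,-0.147,-0.034],[0,0,1.2]]

```text
time: 1.07
tool_pos: [0.4021, 0.2474, 0.2604]
tool_rot: [3.141, 0.001, 1.561]
contact_force: [0.5, 0.7, 0.7]
opening: 0.0918
```

Run:
```python
from h import *
go([.42,-.149,.2],np.pi/2)
```

```text
t 1.07 pos [0.4021 0.2474 0.2604] rot [3.141e+00 1.000e-03 1.561e+00] open 0.0918 F [0.5 0.7 0.7]
 shift [-0.3961  0.0215  0.0609] turn [ 0.0007  0.0012 -0.0094]
```

Emit:
jog_arm:
  series:
    - [1,[-0.2,0.01,0.03],[0,0,0]]
    - [1,[-0.399,0.02,0.06],[0,0,0]]
    - [1,[-0.399,0.02,0.06],[0,0,0]]
    - [1,[-0.399,0.02,0.06],[0,0,0]]
    - [1,[-0.399,0.02,0.06],[0,0,0]]
    - [1,[-0.399,0.02,0.06],[0,0,0]]
    - [1,[-0.399,0.02,0.06],[0,0,0]]
    - [1,[-0.399,0.02,0.06],[0,0,0]]
    - [1,[-0.399,0.02,0.06],[0,0,0]]
    - [1,[-0.399,0.02,0.06],[0,0,0]]
    - [1,[-0.399,0.02,0.06],[0,0,0]]
    - [1,[-0.399,0.02,0.06],[0,0,0]]

```text
time: 2.07
tool_pos: [0.4195, -0.1496, 0.2001]
tool_rot: [-3.14, -0.001, 1.569]
contact_force: [0.5, 0.7, 0.4]
opening: 0.0919
```

Run:
```python
from h import *
snap('wrist','w1.png')
go([.42,-.149,.2],np.pi/2)
```

```text
t 2.12 pos [ 0.4195 -0.1485  0.2003] rot [-3.141e+00 -1.000e-03  1.571e+00] open 0.092 F [0.6 0.2 0. ]
 shift [-0.0005  0.0005  0.0003] turn [-0.0009 -0.0011 -0.0003]
```

View pics/w1.png

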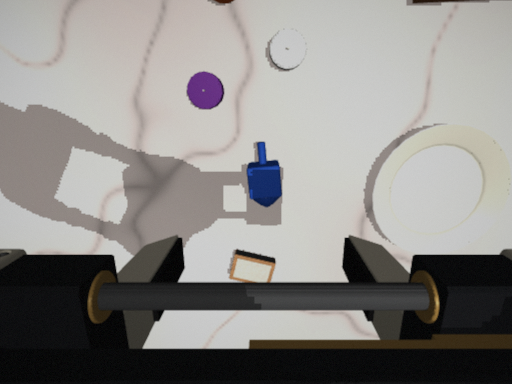

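The wrist view shows the large dreidel at (265,182), its stem at (262,150) and the matchbox at (252,268). It also shows the white tealight at (287,49) and the saucer at (440,188). Now I refine the poses.

Run:
```python
from h import *
a=ld('w1.png');T=wT(a,a['tp'],a['tr']);C=cloud(a,T)
print('floor',np.nanmedian(C[30:60,100:130,2]))
hsv=cv2.cvtColor(a['img'],cv2.COLOR_RGB2HSV)
m=cv2.inRange(hsv,(105,120,40),(128,255,255));m[:130]=0;m[220:]=0;m[:,:235]=0;m[:,300:]=0
z=C[...,2]
top=((m>0)&(z>.031)).astype(np.uint8)
P=C[top>0];print('dreidel topface z',np.median(P[:,2]),cv2.minAreaRect(P[:,:2].astype(np.float32)),len(P))
st=C[(m>0)&(z>.012)];print('all',st.min(0),st.max(0))
stem=(m>0).copy();stem[160:]=0;S=C[stem];print('stem mean',S.mean(0))
# matchbox
q=(z>.009)&(z<.03);q[:240]=0;q[290:]=0;q[:,:220]=0;q[:,290:]=0
P=C[q];print('matchbox',cv2.minAreaRect(P[:,:2].astype(np.float32)),np.median(P[:,2]),len(P))
q=(z>.009)&(z<.025);q[80:]=0;q[:,:260]=0;q[:,320:]=0
P=C[q];print('tealight',cv2.minEnclosingCircle(P[:,:2].astype(np.float32)),len(P))
q=(z>.012)&(z<.025);q[:,:360]=0;q[245:]=0;q[:110]=0
P=C[q];print('saucer',cv2.fitEllipse(cv2.convexHull(P[:,:2].astype(np.float32))))
```

```text
floor 0.0005770582152584969
dreidel topface z 0.03644406582894566 ((0.4207369387149811, -0.15487535297870636), (0.0348128005862236, 0.04408416152000427), 4.991933345794678) 1107
all [ 0.40206003 -0.17936165  0.0121159 ] [ 0.4380336  -0.10889087  0.03910544]
stem mean [ 0.4175602  -0.11812006  0.02208222]
matchbox ((0.40417933464050293, -0.2720302641391754), (0.0375099815428257, 0.05364689230918884), 75.20269775390625) 0.015763463522529497 1085
tealight ((0.4440930187702179, -0.015742339193820953), 0.01907314360141754) 1200
saucer ((0.6253958344459534, -0.1665656566619873), (0.1526833325624466, 0.16174238920211792), 83.78384399414062)
```

Emit:
jog_arm:
  series:
    - [1,[-0.001,0.001,0.04],[0,0,-0.05]]
    - [1,[-0.0015,0.001,0.08],[0,0,-0.087]]
    - [1,[-0.0015,0.001,0.12],[0,0,-0.087]]
    - [1,[-0.0015,0.001,0.15],[0,0,-0.087]]
    - [1,[-0.0015,0.001,0.175],[0,0,-0.087]]
    - [1,[-0.0015,0.001,0.19],[0,0,-0.087]]
    - [1,[-0.0015,0.001,0.196],[0,0,-0.087]]
    - [1,[-0.0015,0.001,0.196],[0,0,-0.087]]
    - [1,[-0.0015,0.001,0.196],[0,0,-0.087]]

```text
time: 2.87
tool_pos: [0.4214, -0.1497, 0.0054]
tool_rot: [3.141, 0.0, 1.659]
contact_force: [0.1, 0.7, 0.1]
opening: 0.0918
```

Emit:
jog_arm:
  series:
    - [0.2,[0,0,0],[0,0,0]]
    - [-0.1,[0,0,0],[0,0,0]]
    - [-0.5,[0,0,0],[0,0,0]]
    - [-0.5,[0,0,0],[0,0,0]]
    - [-0.5,[0,0,0],[0,0,0]]
    - [-0.5,[0,0,0],[0,0,0]]
    - [-0.5,[0,0,0],[0,0,0]]
    - [-0.5,[0,0,0],[0,0,0]]
  squeeze: 12

```text
time: 3.53
tool_pos: [0.4208, -0.1504, 0.0047]
tool_rot: [3.142, -0.0, 1.658]
contact_force: [-0.3, -0.6, -0.2]
opening: 0.0433
```

Emit:
jog_arm:
  series:
    - [-0.6,[0,0,0],[0,0,0]]
    - [-0.6,[0,0,0],[0,0,0]]
    - [-0.6,[0,0,0],[0,0,0]]
    - [-0.6,[0,0,0],[0,0,0]]

```text
time: 3.87
tool_pos: [0.4208, -0.1503, 0.0047]
tool_rot: [-3.142, -0.0, 1.658]
contact_force: [0.5, -0.6, -0.5]
opening: 0.0361
```

Run:
```python
from h import *
snap('wrist','w2.png')
```

```text
(no output)
```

View pics/w2.png

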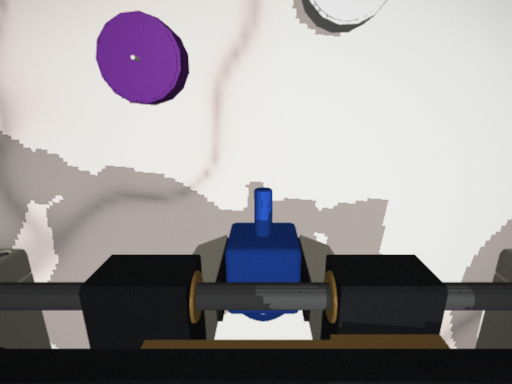

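Emit:
jog_arm:
  series:
    - [-0.6,[0,0,-0.01],[0,0,0]]
    - [-0.6,[0,0,-0.03],[0,0,0]]
    - [-0.6,[0,0,-0.06],[0,0,0]]
    - [-0.6,[0,0,-0.09],[0,0,0]]
    - [-0.6,[0.02,0.014,-0.115],[0,0,0]]
    - [-0.6,[0.05,0.035,-0.125],[0,0,0.01]]
    - [-0.6,[0.08,0.055,-0.125],[0,0,0.02]]
    - [-0.6,[0.11,0.075,-0.125],[0,0,0.03]]
    - [-0.6,[0.14,0.096,-0.125],[0,0,0.04]]
    - [-0.6,[0.17,0.116,-0.125],[0,0,0.049]]
    - [-0.6,[0.2,0.136,-0.125],[0,0,0.049]]
    - [-0.6,[0.23,0.157,-0.125],[0,0,0.049]]

```text
time: 4.92
tool_pos: [0.5575, 0.0943, 0.1296]
tool_rot: [-3.141, -0.0, 1.609]
contact_force: [1.1, -0.4, 0.5]
opening: 0.0359
```

Run:
```python
from h import *
go([.629,.223,.13],1.609)
```

```text
t 4.92 pos [0.5575 0.0943 0.1296] rot [-3.141 -0.     1.609] open 0.0359 F [ 1.1 -0.4  0.5]
 shift [ 0.1259  0.0764 -0.0005] turn [-0.0005 -0.      0.    ]
```

Emit:
jog_arm:
  series:
    - [-0.6,[0.03,0.018,0],[0,0,0]]
    - [-0.6,[0.06,0.036,0],[0,0,0]]
    - [-0.6,[0.09,0.055,0],[0,0,0]]
    - [-0.6,[0.115,0.07,0],[0,0,0]]
    - [-0.6,[0.127,0.077,0],[0,0,0]]
    - [-0.6,[0.127,0.077,0],[0,0,0]]
    - [-0.6,[0.127,0.077,0],[0,0,0]]

```text
time: 5.5
tool_pos: [0.6288, 0.2226, 0.1288]
tool_rot: [-3.14, 0.001, 1.61]
contact_force: [0.0, -0.6, -0.6]
opening: 0.036
```

Run:
```python
from h import *
go([.629,.223,.012],1.609)
snap('wrist','w3.png');snap('top','t3.png')
a=ld('w3.png');T=wT(a,a['tp'],a['tr']);C=cloud(a,T)
hsv=cv2.cvtColor(a['img'],cv2.COLOR_RGB2HSV)
print('rim pts')
z=C[...,2];m=(z>.017)&(z<.028);m[235:]=0
cv2.imwrite('pics/m3.png',m.astype(np.uint8)*255)
P=C[m];print(P.min(0),P.max(0))
for lo in np.arange(.53,.72,.01):
    pass
h,e=np.histogram(P[:,1],np.arange(.2,.3,.004));print(h,e.round(3))
h,e=np.histogram(P[:,0],np.arange(.55,.71,.005));print(h,e.round(3))
```

```text
t 5.5 pos [0.6288 0.2226 0.1288] rot [-3.14e+00  1.00e-03  1.61e+00] open 0.036 F [ 0.  -0.6 -0.6]
 shift [0.0004 0.0004 0.1168] turn [-0.0014  0.0005  0.0012]
rim pts
[0.41020892 0.1776087  0.01700179] [0.69501265 0.30195247 0.02747217]
[ 54  57  58  55  57  54  64  58  61  59  63  60  66  65  63  66  69  63
 403 677 266 204 223 230] [0.2   0.204 0.208 0.212 0.216 0.22  0.224 0.228 0.232 0.236 0.24  0.244
 0.248 0.252 0.256 0.26  0.264 0.268 0.272 0.276 0.28  0.284 0.288 0.292
 0.296]
[  0   0 208 513  41  36  37  37  35  34  40  38  38  39  37  39  34  36
  39  40  36  39  38  36  41  34  40 365 348   1   0] [0.55  0.555 0.56  0.565 0.57  0.575 0.58  0.585 0.59  0.595 0.6   0.605
 0.61  0.615 0.62  0.625 0.63  0.635 0.64  0.645 0.65  0.655 0.66  0.665
 0.67  0.675 0.68  0.685 0.69  0.695 0.7   0.705]
```

View pics/w3.png

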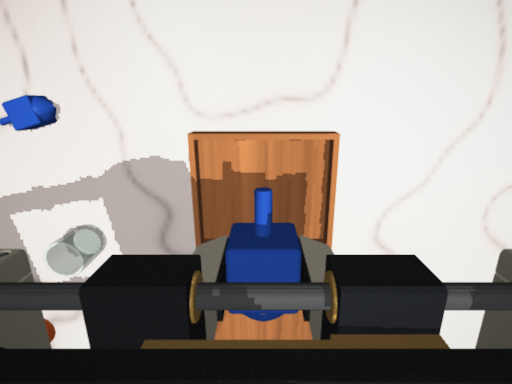

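Emit:
jog_arm:
  series:
    - [-0.6,[0,0,0.025],[0,0,0]]
    - [-0.6,[0,0,0.05],[0,0,0]]
    - [-0.6,[0,0,0.075],[0,0,0]]
    - [-0.6,[0,0,0.095],[0,0,0]]
    - [-0.6,[0,0,0.107],[0,0,0]]
    - [-0.6,[0,0,0.112],[0,0,0]]
    - [-0.6,[0,0,0.115],[0,0,0]]
    - [-0.6,[0,0,0.117],[0,0,0]]
    - [-0.6,[0,0,0.118],[0,0,0]]
    - [-0.6,[0,0,0.118],[0,0,0]]

```text
time: 6.43
tool_pos: [0.6299, 0.2224, 0.0128]
tool_rot: [3.14, -0.0, 1.609]
contact_force: [0.8, -0.2, 0.1]
opening: 0.0361
```

Emit:
jog_arm:
  series:
    - [-0.6,[0,0,0.0007],[0,0,0]]
    - [-0.6,[0,0,0.0014],[0,0,0]]
    - [-0.6,[0,0,0.0014],[0,0,0]]

```text
time: 6.68
tool_pos: [0.6296, 0.2224, 0.0107]
tool_rot: [3.141, -0.0, 1.609]
contact_force: [-0.4, 0.4, 0.4]
opening: 0.036
```

Release slowly to a limited opening, about 56 mm (94 mm over the backs in the 120 mm section), then rise.

Emit:
jog_arm:
  series:
    - [-0.15,[0,0,0],[0,0,0]]
    - [-0.1,[0,0,0],[0,0,0]]
    - [0.0,[0,0,0],[0,0,0]]
    - [0.2,[0,0,0],[0,0,0]]
    - [0.2,[0,0,0],[0,0,0]]
    - [0.2,[0,0,0],[0,0,0]]
    - [0.2,[0,0,-0.01],[0,0,0]]
    - [0.2,[0,0,-0.03],[0,0,0]]
    - [0.2,[0,0,-0.06],[0,0,0]]
    - [0.2,[0,0,-0.1],[0,0,0]]
    - [0.2,[0,0,-0.14],[0,0,0]]
    - [0.2,[0,0,-0.17],[0,0,0]]

```text
time: 7.68
tool_pos: [0.63, 0.2225, 0.185]
tool_rot: [3.137, -0.001, 1.609]
contact_force: [0.7, -0.4, -0.3]
opening: 0.0551
```

Run:
```python
from h import *
snap('wrist','w4.png')
print(R.from_euler('xyz',status.observe()['tool_rot']).as_matrix().round(3))
go([.406,-.272,.2],1.571)
```

```text
[[-0.038  0.999  0.014]
 [ 0.999  0.038  0.003]
 [ 0.003  0.014 -1.   ]]
t 7.73 pos [0.6325 0.2231 0.1916] rot [ 3.128e+00 -3.000e-03  1.609e+00] open 0.055 F [1.4 0.4 5.2]
 shift [-0.486  -0.245  -0.0132] turn [ 0.014  -0.003   0.0379]
```

View pics/w4.png

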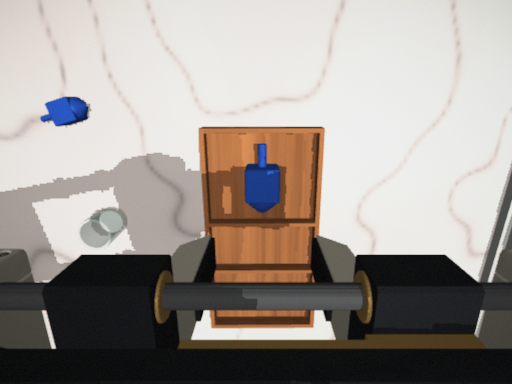

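Emit:
jog_arm:
  series:
    - [0.3,[-0.036,-0.018,0.01],[0,0,0.03]]
    - [0.4,[-0.072,-0.036,0.02],[0,0,0.06]]
    - [0.5,[-0.108,-0.054,0.03],[0,0,0.1]]
    - [0.5,[-0.144,-0.072,0.03],[0,0,0.14]]
    - [0.5,[-0.18,-0.09,0.03],[0,0,0.18]]
    - [0.5,[-0.216,-0.109,0.03],[0,0,0.22]]
    - [0.5,[-0.252,-0.127,0.03],[0,0,0.26]]
    - [0.6,[-0.288,-0.145,0.03],[0,0,0.297]]
    - [0.7,[-0.324,-0.163,0.03],[0,0,0.297]]
    - [0.8,[-0.36,-0.181,0.03],[0,0,0.297]]
    - [0.8,[-0.396,-0.2,0.03],[0,0,0.297]]
    - [0.8,[-0.43,-0.217,0.03],[0,0,0.297]]

```text
time: 8.73
tool_pos: [0.4276, -0.2174, 0.151]
tool_rot: [3.141, 0.0, 1.312]
contact_force: [0.5, -0.9, 0.0]
opening: 0.0825
```

Run:
```python
from h import *
go([.405,-.272,.15],1.312)
```

```text
t 8.73 pos [ 0.4276 -0.2174  0.151 ] rot [3.141 0.    1.312] open 0.0825 F [ 0.5 -0.9  0. ]
 shift [-0.0585 -0.0079  0.001 ] turn [ 0.001   0.0004 -0.0004]
```

Emit:
jog_arm:
  series:
    - [0.8,[-0.03,-0.004,0],[0,0,0]]
    - [0.8,[-0.058,-0.008,0],[0,0,0]]
    - [0.8,[-0.058,-0.008,0],[0,0,0]]
    - [0.8,[-0.058,-0.008,0],[0,0,0]]
    - [0.8,[-0.058,-0.008,0],[0,0,0]]

```text
time: 9.15
tool_pos: [0.4063, -0.2693, 0.1505]
tool_rot: [3.141, -0.0, 1.311]
contact_force: [-0.8, 0.2, -0.6]
opening: 0.083
```

Run:
```python
from h import *
go([.405,-.272,.004],1.312)
snap('wrist','w5.png')
a=ld('w5.png');T=wT(a,a['tp'],a['tr']);C=cloud(a,T);z=C[...,2]
m=((z>.010)&(z<.03)).astype(np.uint8);m[:100]=0;m[250:]=0
k,lab,st,ce=cv2.connectedComponentsWithStats(m)
for i in range(1,k):
    if st[i,4]>200: print(st[i],ce[i],cv2.minAreaRect(C[lab==i][:,:2].astype(np.float32)),np.median(C[lab==i][:,2]))
```

```text
t 9.15 pos [ 0.4063 -0.2693  0.1505] rot [ 3.141 -0.     1.311] open 0.083 F [-0.8  0.2 -0.6]
 shift [-0.003  -0.0006  0.1465] turn [ 0.0002 -0.0004 -0.0007]
[427 100  84  12 676] [467.51775148 104.21301775] ((0.6065895557403564, -0.2404729574918747), (0.009628149680793285, 0.07610521465539932), 75.12764739990234) 0.017795210976604636
[ 235  173   54   36 1919] [261.72016675 190.43043252] ((0.40421560406684875, -0.27175453305244446), (0.03644585236907005, 0.05354122444987297), 75.61183166503906) 0.015806943802489426
```

View pics/w5.png

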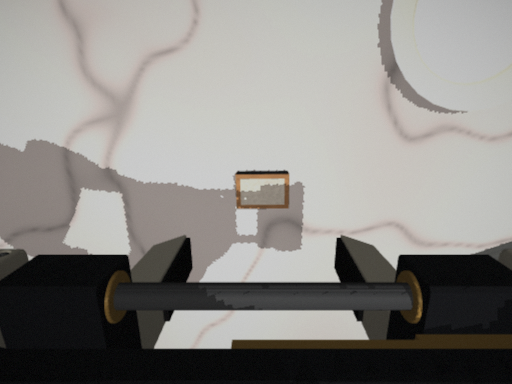

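Emit:
jog_arm:
  series:
    - [0.8,[-0.002,-0.001,0.035],[0,0,0]]
    - [0.8,[-0.002,-0.001,0.07],[0,0,0]]
    - [0.8,[-0.0025,-0.001,0.1],[0,0,0]]
    - [0.8,[-0.0025,-0.001,0.125],[0,0,0]]
    - [0.8,[-0.0025,-0.001,0.14],[0,0,0]]
    - [0.8,[-0.0025,-0.001,0.146],[0,0,0]]
    - [0.6,[-0.0025,-0.001,0.147],[0,0,0]]
    - [0.3,[-0.0025,-0.001,0.147],[0,0,0]]
    - [0.0,[-0.0025,-0.001,0.147],[0,0,0]]
    - [0.0,[-0.0025,-0.001,0.147],[0,0,0]]
    - [0.0,[-0.0025,-0.001,0.147],[0,0,0]]
    - [0.0,[-0.0025,-0.001,0.147],[0,0,0]]
  squeeze: 8

```text
time: 10.2
tool_pos: [0.4052, -0.2722, 0.0042]
tool_rot: [3.14, 0.001, 1.312]
contact_force: [-0.4, 1.1, 5.5]
opening: 0.0528
```

Emit:
jog_arm:
  series:
    - [0.0,[0,0,0],[0,0,0]]
    - [0.0,[0,0,0],[0,0,0]]
    - [0.0,[0,0,0],[0,0,0]]

```text
time: 10.45
tool_pos: [0.4052, -0.2722, 0.0043]
tool_rot: [3.14, 0.001, 1.312]
contact_force: [0.2, 2.0, 6.7]
opening: 0.0529
```

Emit:
jog_arm:
  series:
    - [0.0,[0,0,-0.01],[0,0,0]]
    - [0.0,[0,0,-0.035],[0,0,0]]
    - [0.0,[0,0,-0.065],[0,0,0]]
    - [0.0,[0,0,-0.095],[0,0,0]]
    - [0.0,[0.03,0.01,-0.12],[0,0,-0.04]]
    - [0.0,[0.065,0.022,-0.125],[0,0,-0.08]]
    - [0.0,[0.1,0.034,-0.125],[0,0,-0.12]]
    - [0.0,[0.135,0.046,-0.125],[0,0,-0.16]]
    - [0.0,[0.17,0.058,-0.125],[0,0,-0.2]]
    - [0.0,[0.205,0.07,-0.125],[0,0,-0.24]]
    - [0.0,[0.24,0.082,-0.125],[0,0,-0.28]]
    - [0.0,[0.275,0.094,-0.125],[0,0,-0.297]]

```text
time: 11.45
tool_pos: [0.5665, -0.0284, 0.1292]
tool_rot: [3.141, 0.0, 1.611]
contact_force: [-0.1, -0.3, -0.7]
opening: 0.0528
```

Run:
```python
from h import *
go([.6347,.072,.13],1.609)
```

```text
t 11.45 pos [ 0.5665 -0.0284  0.1292] rot [3.141 0.    1.611] open 0.0528 F [-0.1 -0.3 -0.7]
 shift [ 0.0976  0.0722 -0.0008] turn [0.0004 0.0001 0.0019]
```

Emit:
jog_arm:
  series:
    - [0.0,[0.03,0.022,0],[0,0,0]]
    - [0.0,[0.055,0.041,0],[0,0,0]]
    - [0.0,[0.08,0.06,0],[0,0,0]]
    - [0.0,[0.098,0.072,0],[0,0,0]]
    - [0.0,[0.098,0.072,0],[0,0,0]]
    - [0.0,[0.098,0.072,0],[0,0,0]]
    - [0.0,[0.098,0.072,0],[0,0,0]]

```text
time: 12.03
tool_pos: [0.6336, 0.07, 0.1285]
tool_rot: [-3.141, 0.0, 1.609]
contact_force: [-0.2, -1.4, -0.1]
opening: 0.0528
```

Run:
```python
from h import *
go([.6347,.072,.011],1.609)
snap('wrist','w6.png');snap('top','t6.png')
a=ld('w6.png');T=wT(a,a['tp'],a['tr']);C=cloud(a,T);z=C[...,2]
m=(z>.017)&(z<.028);m[235:]=0
P=C[m]
h,e=np.histogram(P[:,1],np.arange(.08,.29,.004));print(np.c_[e[:-1].round(3),h][h>200])
h,e=np.histogram(P[:,0],np.arange(.55,.71,.003));print(np.c_[e[:-1].round(3),h][h>60])
```

```text
t 12.03 pos [0.6336 0.07   0.1285] rot [-3.141  0.     1.609] open 0.0528 F [-0.2 -1.4 -0.1]
 shift [0.002  0.0013 0.1175] turn [-0.0007  0.0003 -0.0001]
[[1.08e-01 3.31e+02]
 [1.12e-01 5.01e+02]
 [1.68e-01 6.22e+02]
 [1.72e-01 5.88e+02]]
[[5.65e-01 3.87e+02]
 [5.68e-01 6.74e+02]
 [5.71e-01 4.93e+02]
 [5.74e-01 1.93e+02]
 [6.88e-01 3.34e+02]
 [6.91e-01 6.64e+02]
 [6.94e-01 5.83e+02]
 [6.97e-01 2.34e+02]]
```

View pics/w6.png

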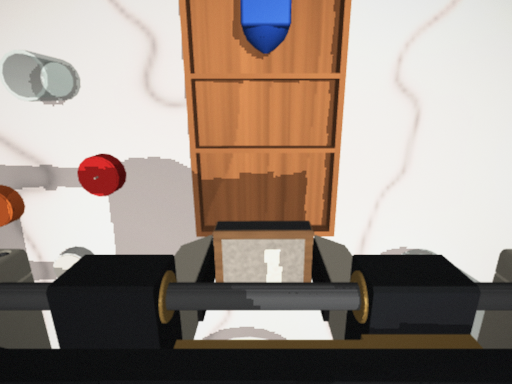

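Emit:
jog_arm:
  series:
    - [0.0,[0.001,0.001,0.025],[0,0,0]]
    - [0.0,[0.001,0.001,0.05],[0,0,0]]
    - [0.0,[0.001,0.001,0.075],[0,0,0]]
    - [0.0,[0.001,0.001,0.095],[0,0,0]]
    - [0.0,[0.001,0.001,0.107],[0,0,0]]
    - [0.0,[0.001,0.001,0.112],[0,0,0]]
    - [0.0,[0.001,0.001,0.115],[0,0,0]]
    - [0.0,[0.001,0.001,0.116],[0,0,0]]
    - [0.0,[0.001,0.001,0.117],[0,0,0]]
    - [0.0,[0.001,0.001,0.117],[0,0,0]]
    - [0.0,[0.001,0.001,0.117],[0,0,0]]

```text
time: 13.05
tool_pos: [0.6357, 0.0716, 0.0123]
tool_rot: [3.14, 0.0, 1.609]
contact_force: [-0.0, 0.0, -0.3]
opening: 0.0532
```

Emit:
jog_arm:
  series:
    - [0.0,[0,0,0.0007],[0,0,0]]
    - [0.0,[0,0,0.0014],[0,0,0]]
    - [0.0,[0,0,0.0014],[0,0,0]]
    - [0.0,[0,0,0.0014],[0,0,0]]

```text
time: 13.38
tool_pos: [0.6354, 0.0717, 0.0103]
tool_rot: [3.141, -0.0, 1.609]
contact_force: [0.3, -0.3, 2.1]
opening: 0.0527
```

Emit:
jog_arm:
  series:
    - [0.2,[0,0,0],[0,0,0]]
    - [0.25,[0,0,0],[0,0,0]]
    - [0.35,[0,0,0],[0,0,0]]
    - [0.42,[0,0,0],[0,0,0]]
    - [0.42,[0,0,0],[0,0,0]]
    - [0.42,[0,0,-0.005],[0,0,0]]
    - [0.42,[0,0,-0.015],[0,0,0]]
    - [0.42,[0,0,-0.04],[0,0,0]]
    - [0.42,[0,0,-0.07],[0,0,0]]
    - [0.42,[0,0,-0.1],[0,0,0]]
    - [0.42,[0,0,-0.13],[0,0,0]]
    - [0.42,[0,0,-0.13],[0,0,0]]

```text
time: 14.38
tool_pos: [0.6386, 0.0717, 0.1482]
tool_rot: [3.129, 0.0, 1.609]
contact_force: [1.9, -0.6, 0.9]
opening: 0.065
```

Run:
```python
from h import *
snap('wrist','w7.png')
go([.455,.164,.14],1.571)
```

```text
t 14.43 pos [0.6374 0.0717 0.1451] rot [3.133 0.    1.609] open 0.0656 F [ 0.2 -0.  -1.4]
 shift [ 0.0992 -0.1788  0.0034] turn [0.009  0.0001 0.0378]
```

View pics/w7.png

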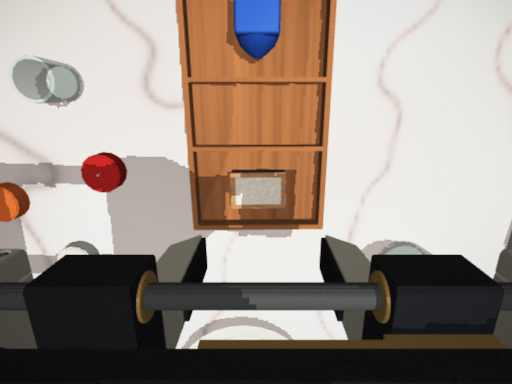

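Emit:
jog_arm:
  series:
    - [0.5,[0.018,-0.033,-0.02],[0,0,0]]
    - [0.6,[0.036,-0.066,-0.03],[0,0,0]]
    - [0.7,[0.055,-0.1,-0.03],[0,0,0]]
    - [0.8,[0.074,-0.133,-0.03],[0,0,0]]
    - [0.9,[0.09,-0.162,-0.03],[0,0,0]]
    - [0.9,[0.099,-0.179,-0.03],[0,0,0]]
    - [0.9,[0.099,-0.179,-0.03],[0,0,0]]
    - [0.9,[0.099,-0.179,-0.03],[0,0,0]]
    - [0.9,[0.099,-0.179,-0.03],[0,0,0]]

```text
time: 15.18
tool_pos: [0.4532, 0.1635, 0.1699]
tool_rot: [3.141, 0.0, 1.609]
contact_force: [-0.3, 0.2, 1.0]
opening: 0.0873
```

Run:
```python
from h import *
go([.454,.164,.01],1.609)
snap('wrist','w8.png')
a=ld('w8.png');T=wT(a,a['tp'],a['tr']);C=cloud(a,T);z=C[...,2]
m=((z>.038)&(z<.055)).astype(np.uint8);m[240:]=0
k,lab,st,ce=cv2.connectedComponentsWithStats(m)
for i in range(1,k):
    if st[i,4]>50: print(st[i],ce[i],cv2.minEnclosingCircle(C[lab==i][:,:2].astype(np.float32)),np.median(C[lab==i][:,2]))
im=cv2.imread('pics/w8.png');cv2.imwrite('pics/w8c.png',cv2.resize(im[90:260,180:350],None,fx=3.4,fy=3.4))
print(T[:3,3])
```

```text
t 15.18 pos [0.4532 0.1635 0.1699] rot [3.141 0.    1.609] open 0.0873 F [-0.3  0.2  1. ]
 shift [0.0004 0.0007 0.1599] turn [ 0.0007  0.0001 -0.0001]
[ 431  117   47   46 1693] [453.71293562 137.54518606] ((0.6284248232841492, 0.22134821116924286), 0.02464737556874752) 0.04247877001685385
[244 172  37  37 426] [262.31924883 190.83098592] ((0.45260557532310486, 0.1637759804725647), 0.018091995269060135) 0.04523094617141943
[0.44978906 0.2457334  0.32846688]
```

View pics/w8c.png

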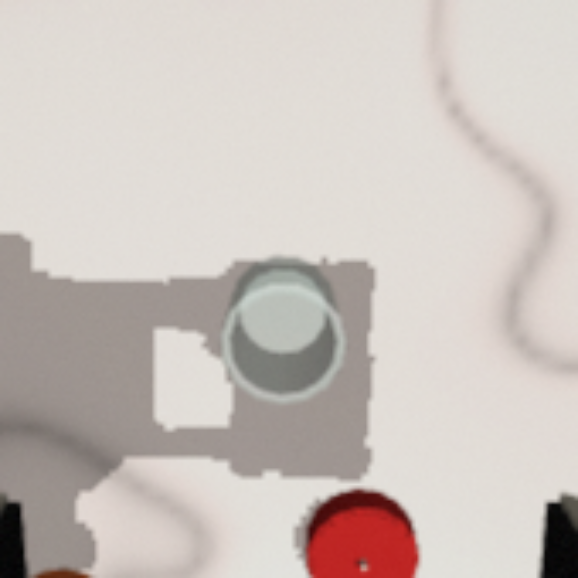

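Emit:
jog_arm:
  series:
    - [0.9,[0,0,0.035],[0,0,0]]
    - [0.9,[0,-0.0005,0.07],[0,0,0]]
    - [0.9,[0,-0.0005,0.105],[0,0,0]]
    - [0.9,[0,-0.0005,0.135],[0,0,0]]
    - [0.9,[0,-0.0005,0.152],[0,0,0]]
    - [0.9,[0,-0.0005,0.16],[0,0,0]]
    - [0.6,[0,-0.0005,0.163],[0,0,0]]
    - [0.3,[0,-0.0005,0.163],[0,0,0]]
    - [0.0,[0,-0.0005,0.163],[0,0,0]]
    - [-0.1,[0,-0.0005,0.163],[0,0,0]]
    - [-0.2,[0,-0.0005,0.163],[0,0,0]]
    - [-0.3,[0,-0.0005,0.163],[0,0,0]]
  squeeze: 10

```text
time: 16.23
tool_pos: [0.4526, 0.1639, 0.0078]
tool_rot: [3.14, -0.0, 1.609]
contact_force: [0.5, 0.1, -0.0]
opening: 0.052
```

Emit:
jog_arm:
  series:
    - [-0.4,[0,0,0],[0,0,0]]
    - [-0.4,[0,0,0],[0,0,0]]
    - [-0.4,[0,0,0],[0,0,0]]
    - [-0.4,[0,0,0],[0,0,0]]
    - [-0.4,[0,0,0],[0,0,0]]

```text
time: 16.65
tool_pos: [0.4522, 0.1638, 0.0071]
tool_rot: [3.141, -0.0, 1.609]
contact_force: [0.8, 0.0, 2.3]
opening: 0.0342
```

Emit:
jog_arm:
  series:
    - [-0.4,[0,0,-0.01],[0,0,0]]
    - [-0.4,[0,0,-0.035],[0,0,0]]
    - [-0.4,[0,0,-0.07],[0,0,0]]
    - [-0.4,[0,0.02,-0.1],[0,0,0]]
    - [-0.4,[-0.008,0.05,-0.11],[0,0,0]]
    - [-0.4,[-0.013,0.08,-0.11],[0,0,0]]
    - [-0.4,[-0.018,0.11,-0.11],[0,0,0]]
    - [-0.4,[-0.023,0.14,-0.11],[0,0,0]]
    - [-0.4,[-0.027,0.165,-0.11],[0,0,0]]
    - [-0.4,[-0.029,0.178,-0.11],[0,0,0]]
    - [-0.4,[-0.029,0.178,-0.11],[0,0,0]]
    - [-0.4,[-0.029,0.178,-0.11],[0,0,0]]

```text
time: 17.65
tool_pos: [0.6305, 0.1413, 0.1166]
tool_rot: [-3.14, -0.0, 1.608]
contact_force: [-0.3, -0.1, 0.3]
opening: 0.0342
```

Run:
```python
from h import *
go([.632,.1415,.0131],1.609)
snap('wrist','w9.png')
```

```text
t 17.65 pos [0.6305 0.1413 0.1166] rot [-3.14  -0.     1.608] open 0.0342 F [-0.3 -0.1  0.3]
 shift [1.000e-04 1.700e-03 1.035e-01] turn [-0.0014 -0.0001 -0.0006]
```

View pics/w9.png

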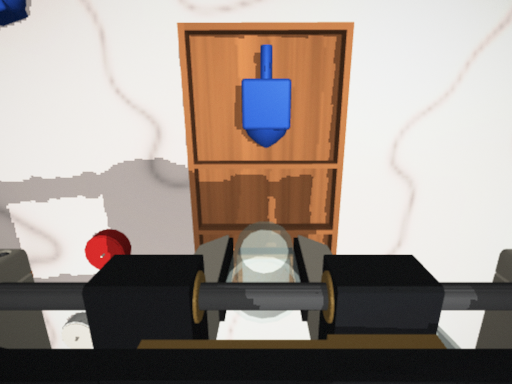

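Emit:
jog_arm:
  series:
    - [-0.4,[0,0.001,0.02],[0,0,0]]
    - [-0.4,[0,0.001,0.045],[0,0,0]]
    - [-0.4,[0,0.001,0.07],[0,0,0]]
    - [-0.4,[0,0.001,0.088],[0,0,0]]
    - [-0.4,[0,0.001,0.096],[0,0,0]]
    - [-0.4,[0,0.001,0.099],[0,0,0]]
    - [-0.4,[0,0.001,0.101],[0,0,0]]
    - [-0.4,[0,0.001,0.102],[0,0,0]]
    - [-0.4,[0,0.001,0.102],[0,0,0]]
    - [-0.4,[0,0.001,0.102],[0,0,0]]

```text
time: 18.53
tool_pos: [0.6326, 0.1416, 0.0161]
tool_rot: [3.14, -0.0, 1.609]
contact_force: [-0.1, 0.2, -0.4]
opening: 0.0345
```

Emit:
jog_arm:
  series:
    - [-0.4,[0,0,0.001],[0,0,0]]
    - [-0.4,[0,0,0.0018],[0,0,0]]
    - [-0.4,[0,0,0.0024],[0,0,0]]
    - [-0.4,[0,0,0.0024],[0,0,0]]
    - [-0.4,[0,0,0.0024],[0,0,0]]

```text
time: 18.95
tool_pos: [0.6323, 0.1416, 0.0131]
tool_rot: [3.141, -0.0, 1.609]
contact_force: [-0.4, -0.7, 4.4]
opening: 0.0343
```

Emit:
jog_arm:
  series:
    - [-0.2,[0,0,0],[0,0,0]]
    - [-0.15,[0,0,0],[0,0,0]]
    - [-0.05,[0,0,0],[0,0,0]]
    - [0.1,[0,0,0],[0,0,0]]
    - [0.15,[0,0,0],[0,0,0]]
    - [0.15,[0,0,-0.005],[0,0,0]]
    - [0.15,[0,0,-0.015],[0,0,0]]
    - [0.15,[0,0,-0.035],[0,0,0]]
    - [0.15,[0,0,-0.065],[0,0,0]]
    - [0.15,[0,0,-0.09],[0,0,0]]
    - [0.15,[0,0,-0.11],[0,0,0]]
    - [0.15,[0,0,-0.12],[0,0,0]]

```text
time: 19.95
tool_pos: [0.6335, 0.1417, 0.137]
tool_rot: [3.136, -0.0, 1.609]
contact_force: [0.1, 0.4, 0.3]
opening: 0.0528
```

Run:
```python
from h import *
snap('wrist','w10.png')
go([.423,.287,.16],np.pi)
```

```text
t 20.0 pos [0.6338 0.1418 0.1376] rot [ 3.134e+00 -1.000e-03  1.609e+00] open 0.0526 F [ 0.7 -0.   1.6]
 shift [ 0.1531 -0.205  -0.0238] turn [ 0.0062  0.0051 -1.5327]
```

View pics/w10.png

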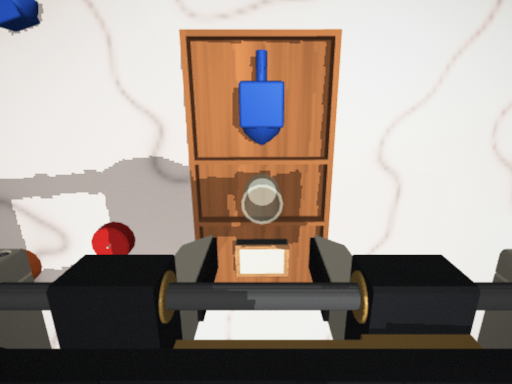

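Emit:
jog_arm:
  series:
    - [0.3,[0.013,-0.017,-0.02],[0,0,0.12]]
    - [0.5,[0.026,-0.034,-0.03],[0,0,0.24]]
    - [0.6,[0.04,-0.053,-0.03],[0,0,0.36]]
    - [0.6,[0.054,-0.072,-0.03],[0,0,0.48]]
    - [0.6,[0.068,-0.091,-0.03],[0,0,0.6]]
    - [0.6,[0.082,-0.11,-0.03],[0,0,0.72]]
    - [0.6,[0.096,-0.129,-0.03],[0,0,0.84]]
    - [0.6,[0.11,-0.148,-0.03],[0,0,0.96]]
    - [0.6,[0.124,-0.167,-0.03],[0,0,1.08]]
    - [0.6,[0.138,-0.186,-0.03],[0,0,1.2]]
    - [0.6,[0.153,-0.205,-0.03],[0,0,1.309]]
    - [0.6,[0.153,-0.205,-0.03],[0,0,1.309]]

```text
time: 21.0
tool_pos: [0.4175, 0.2882, 0.1618]
tool_rot: [-3.141, 0.003, 0.296]
contact_force: [-0.5, -0.7, -0.2]
opening: 0.0735
```

Emit:
jog_arm:
  series:
    - [0.6,[0,0,0],[0,0,0]]
    - [0.6,[0,0,0],[0,0,0]]
    - [0.6,[0,0,0],[0,0,0]]

```text
time: 21.25
tool_pos: [0.422, 0.2861, 0.1623]
tool_rot: [3.141, 0.0, 0.3]
contact_force: [0.2, -0.4, 0.9]
opening: 0.0734
```

Run:
```python
from h import *
go([.423,.287,.16],.3)
snap('wrist','w11.png')
a=ld('w11.png');T=wT(a,a['tp'],a['tr']);C=cloud(a,T);z=C[...,2]
hsv=cv2.cvtColor(a['img'],cv2.COLOR_RGB2HSV)
m=cv2.inRange(hsv,(105,100,30),(130,255,255));m[:120]=0;m[250:]=0
m2=((m>0)&(z>.020)).astype(np.uint8)
k,lab,st,ce=cv2.connectedComponentsWithStats(m2)
for i in range(1,k):
    if st[i,4]>50: print(st[i],ce[i],cv2.minAreaRect(C[lab==i][:,:2].astype(np.float32)),np.median(C[lab==i][:,2]))
P=C[(m>0)&(z>.004)];print(P.min(0),P.max(0)); 
mm=(m>0)&(z>.004)&(z<.0165); 
im=cv2.imread('pics/w11.png');cv2.imwrite('pics/w11c.png',cv2.resize(im[100:260,180:350],None,fx=3.4,fy=3.4))
```

```text
t 21.25 pos [0.422  0.2861 0.1623] rot [3.141 0.    0.3  ] open 0.0734 F [ 0.2 -0.4  0.9]
 shift [ 0.0012 -0.0005  0.0023] turn [0.0001 0.     0.0003]
[250 167  24  30 600] [261.66833333 182.60833333] ((0.4270663857460022, 0.2891359329223633), (0.029412344098091125, 0.023028254508972168), 17.883493423461914) 0.024401619388363438
[0.39739294 0.27443574 0.00637953] [0.44513638 0.30228794 0.02654106]
```

View pics/w11c.png

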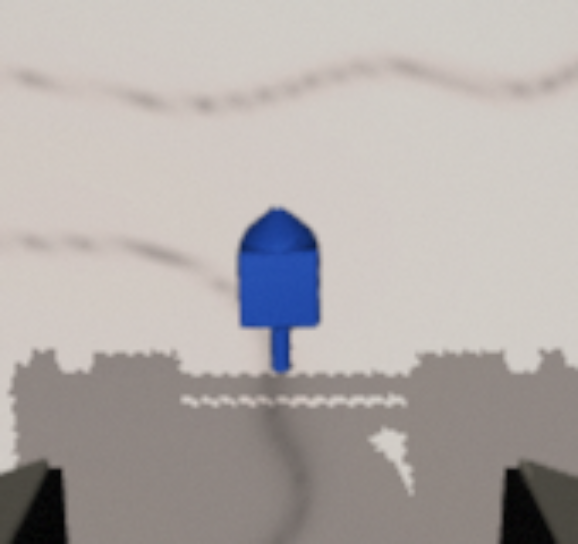

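Run:
```python
from h import *
a=ld('w11.png');T=wT(a,a['tp'],a['tr'])
print(ray(a,[[262.2,173.8],[262.2,195.9],[262.2,184.6]],.024,T), ray(a,[[262,161],[262.5,209]],.012,T))
go([.4255,.2875,.003],.312)
```

```text
[[0.43545536 0.29105977 0.024     ]
 [0.41353593 0.28429025 0.024     ]
 [0.42486733 0.2877898  0.024     ]] [[0.44551615 0.29440747 0.012     ]
 [0.39610018 0.2785963  0.012     ]]
t 21.3 pos [0.422  0.2861 0.1623] rot [3.141 0.    0.3  ] open 0.0736 F [ 0.3 -0.8  0.4]
 shift [ 0.0038 -0.0004  0.1593] turn [ 0.0001  0.0001 -0.0122]
```

Emit:
jog_arm:
  series:
    - [0.6,[0.003,-0.0005,0.035],[0,0,-0.012]]
    - [0.6,[0.003,-0.0005,0.07],[0,0,-0.012]]
    - [0.6,[0.003,-0.0005,0.105],[0,0,-0.012]]
    - [0.6,[0.003,-0.0005,0.135],[0,0,-0.012]]
    - [0.6,[0.003,-0.0005,0.15],[0,0,-0.012]]
    - [0.6,[0.003,-0.0005,0.157],[0,0,-0.012]]
    - [0.4,[0.003,-0.0005,0.159],[0,0,-0.012]]
    - [0.1,[0.003,-0.0005,0.159],[0,0,-0.012]]
    - [-0.1,[0.003,-0.0005,0.159],[0,0,-0.012]]
    - [-0.3,[0.003,-0.0005,0.159],[0,0,-0.012]]
    - [-0.5,[0.003,-0.0005,0.159],[0,0,-0.012]]
    - [-0.6,[0.003,-0.0005,0.159],[0,0,-0.012]]
  squeeze: 8

```text
time: 22.3
tool_pos: [0.4245, 0.2883, 0.0044]
tool_rot: [-3.141, -0.002, 0.312]
contact_force: [-0.4, -0.5, -0.5]
opening: 0.038
```

Emit:
jog_arm:
  series:
    - [-0.7,[0,0,0],[0,0,0]]
    - [-0.7,[0,0,0],[0,0,0]]
    - [-0.7,[0,0,0],[0,0,0]]
    - [-0.7,[0,0,0],[0,0,0]]
    - [-0.7,[0,0,0],[0,0,0]]
    - [-0.7,[0,0,0],[0,0,0]]

```text
time: 22.8
tool_pos: [0.4241, 0.2881, 0.0038]
tool_rot: [-3.141, -0.0, 0.312]
contact_force: [-0.9, -0.2, 5.0]
opening: 0.0237
```

Run:
```python
from h import *
go([.6262,-.1455,.13],0)
```

```text
t 22.8 pos [0.4241 0.2881 0.0038] rot [-3.141 -0.     0.312] open 0.0237 F [-0.9 -0.2  5. ]
 shift [ 0.0593  0.4747 -0.1262] turn [-2.000e-04 -4.000e-04  3.118e-01]
```

Emit:
jog_arm:
  series:
    - [-0.7,[0,0,-0.01],[0,0,0]]
    - [-0.7,[0,0,-0.035],[0,0,0]]
    - [-0.7,[0,0.01,-0.07],[0,0,0]]
    - [-0.7,[0.004,0.035,-0.1],[0,0,0.03]]
    - [-0.7,[0.009,0.07,-0.12],[0,0,0.07]]
    - [-0.7,[0.013,0.105,-0.12],[0,0,0.11]]
    - [-0.7,[0.018,0.14,-0.12],[0,0,0.15]]
    - [-0.7,[0.022,0.175,-0.12],[0,0,0.19]]
    - [-0.7,[0.027,0.21,-0.12],[0,0,0.23]]
    - [-0.7,[0.032,0.245,-0.12],[0,0,0.27]]
    - [-0.7,[0.036,0.28,-0.12],[0,0,0.312]]
    - [-0.7,[0.041,0.315,-0.12],[0,0,0.312]]

```text
time: 23.8
tool_pos: [0.5599, -0.001, 0.1239]
tool_rot: [-3.141, 0.0, -0.003]
contact_force: [0.4, 0.3, 0.6]
opening: 0.0239
```

Run:
```python
from h import *
go([.628,-.144,.123],0)
```

```text
t 23.8 pos [ 0.5599 -0.001   0.1239] rot [-3.141e+00  0.000e+00 -3.000e-03] open 0.0239 F [0.4 0.3 0.6]
 shift [0.0685 0.1428 0.0009] turn [-0.0001  0.0002 -0.0026]
```

Emit:
jog_arm:
  series:
    - [-0.7,[0.016,0.034,0],[0,0,0]]
    - [-0.7,[0.032,0.067,0],[0,0,0]]
    - [-0.7,[0.048,0.1,0],[0,0,0]]
    - [-0.7,[0.062,0.13,0],[0,0,0]]
    - [-0.7,[0.068,0.141,0],[0,0,0]]
    - [-0.7,[0.068,0.141,0],[0,0,0]]
    - [-0.7,[0.068,0.141,0],[0,0,0]]
    - [-0.7,[0.068,0.141,0],[0,0,0]]

```text
time: 24.47
tool_pos: [0.627, -0.1392, 0.1234]
tool_rot: [-3.141, 0.001, 0.0]
contact_force: [-0.1, 0.7, -0.6]
opening: 0.0242
```

Run:
```python
from h import *
go([.628,-.144,.0105],0)
snap('wrist','w12.png')
```

```text
t 24.47 pos [ 0.627  -0.1392  0.1234] rot [-3.141e+00  1.000e-03  0.000e+00] open 0.0242 F [-0.1  0.7 -0.6]
 shift [0.0011 0.0048 0.1129] turn [-0.0008  0.001   0.0003]
```

View pics/w12.png

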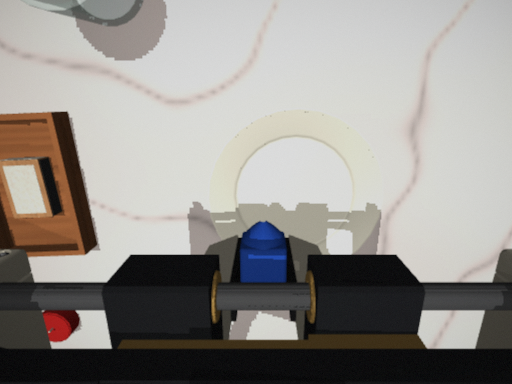

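Run:
```python
from h import *
a=ld('w12.png');T=wT(a,a['tp'],a['tr'])
print(ray(a,[[236,195],[353,195],[296,136]],.006,T).round(4))
```

```text
[[ 0.6255 -0.1138  0.006 ]
 [ 0.6256 -0.2241  0.006 ]
 [ 0.6804 -0.1685  0.006 ]]
```

Emit:
jog_arm:
  series:
    - [-0.7,[0.001,0.006,0.02],[0,0,0]]
    - [-0.7,[0.001,0.006,0.045],[0,0,0]]
    - [-0.7,[0.001,0.006,0.07],[0,0,0]]
    - [-0.7,[0.001,0.006,0.09],[0,0,0]]
    - [-0.7,[0.001,0.006,0.1],[0,0,0]]
    - [-0.7,[0.001,0.006,0.105],[0,0,0]]
    - [-0.7,[0.001,0.006,0.109],[0,0,0]]
    - [-0.7,[0.001,0.006,0.109],[0,0,0]]
    - [-0.7,[0.001,0.006,0.109],[0,0,0]]
    - [-0.7,[0.001,0.006,0.109],[0,0,0]]

```text
time: 25.35
tool_pos: [0.6294, -0.1464, 0.0158]
tool_rot: [3.141, -0.002, -0.0]
contact_force: [0.2, 0.1, -0.8]
opening: 0.0237
```

Emit:
jog_arm:
  series:
    - [-0.7,[0,0,0.002],[0,0,0]]
    - [-0.7,[0,0,0.0035],[0,0,0]]
    - [-0.7,[0,0,0.0045],[0,0,0]]
    - [-0.7,[0,0,0.005],[0,0,0]]
    - [-0.7,[0,0,0.005],[0,0,0]]
    - [-0.7,[0,0,0.005],[0,0,0]]

```text
time: 25.85
tool_pos: [0.6287, -0.1463, 0.0098]
tool_rot: [3.142, -0.0, -0.0]
contact_force: [-1.8, 0.8, 4.5]
opening: 0.0236
```

Contact at 4.5 N, at the expected height. Now I open a little and rise.

Emit:
jog_arm:
  series:
    - [-0.45,[0,0,0],[0,0,0]]
    - [-0.4,[0,0,0],[0,0,0]]
    - [-0.35,[0,0,0],[0,0,0]]
    - [-0.33,[0,0,0],[0,0,0]]
    - [-0.33,[0,0,-0.003],[0,0,0]]
    - [-0.33,[0,0,-0.01],[0,0,0]]
    - [-0.33,[0,0,-0.025],[0,0,0]]
    - [-0.33,[0,0,-0.05],[0,0,0]]
    - [-0.33,[0,0,-0.08],[0,0,0]]
    - [-0.33,[0,0,-0.1],[0,0,0]]
    - [-0.33,[0,0,-0.12],[0,0,0]]
    - [-0.33,[0,0,-0.13],[0,0,0]]

```text
time: 26.85
tool_pos: [0.6298, -0.1466, 0.1433]
tool_rot: [3.14, -0.005, -0.0]
contact_force: [1.3, -0.2, 0.8]
opening: 0.0308
```

Run:
```python
from h import *
snap('wrist','w13.png')
go([.4445,-.016,.14],1.571)
```

```text
t 26.9 pos [ 0.6303 -0.1468  0.1442] rot [ 3.139 -0.006 -0.   ] open 0.0307 F [1.3 0.2 1.5]
 shift [-0.1859 -0.1308  0.0027] turn [ 0.0068 -0.0033 -1.5711]
```

View pics/w13.png

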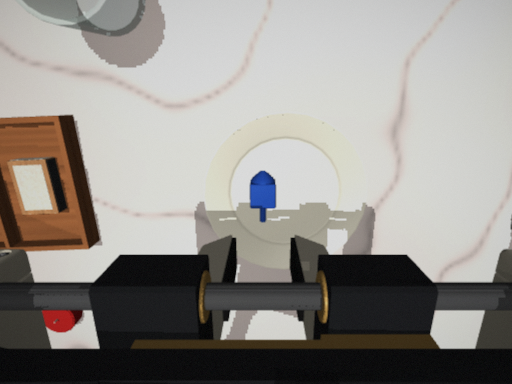

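Emit:
jog_arm:
  series:
    - [0,[-0.015,-0.011,-0.01],[0,0,-0.12]]
    - [0.2,[-0.031,-0.022,-0.01],[0,0,-0.24]]
    - [0.4,[-0.047,-0.033,-0.01],[0,0,-0.36]]
    - [0.4,[-0.063,-0.044,-0.01],[0,0,-0.48]]
    - [0.4,[-0.079,-0.056,-0.01],[0,0,-0.6]]
    - [0.4,[-0.095,-0.067,-0.01],[0,0,-0.72]]
    - [0.4,[-0.111,-0.078,-0.01],[0,0,-0.84]]
    - [0.4,[-0.127,-0.09,-0.01],[0,0,-0.96]]
    - [0.4,[-0.143,-0.101,-0.01],[0,0,-1.08]]
    - [0.4,[-0.159,-0.112,-0.01],[0,0,-1.2]]
    - [0.4,[-0.175,-0.123,-0.01],[0,0,-1.32]]
    - [0.4,[-0.186,-0.131,-0.01],[0,0,-1.44]]

```text
time: 27.9
tool_pos: [0.4406, -0.0143, 0.1487]
tool_rot: [-3.139, -0.0, 1.446]
contact_force: [-0.2, -0.5, 0.3]
opening: 0.0641
```

Emit:
jog_arm:
  series:
    - [0.4,[0,0,0],[0,0,-0.12]]
    - [0.4,[0,0,0],[0,0,-0.131]]
    - [0.4,[0,0,0],[0,0,-0.131]]
    - [0.4,[0,0,0],[0,0,-0.131]]

```text
time: 28.23
tool_pos: [0.4429, -0.0154, 0.1492]
tool_rot: [-3.141, -0.0, 1.567]
contact_force: [-0.5, -1.1, -0.5]
opening: 0.0642
```

Run:
```python
from h import *
snap('wrist','w14.png')
a=ld('w14.png');T=wT(a,a['tp'],a['tr']);C=cloud(a,T);z=C[...,2]
m=((z>.011)&(z<.03)).astype(np.uint8);m[:120]=0;m[240:]=0
k,lab,st,ce=cv2.connectedComponentsWithStats(m)
for i in range(1,k):
    if st[i,4]>300: print(st[i],ce[i],cv2.minEnclosingCircle(C[lab==i][:,:2].astype(np.float32)),np.median(C[lab==i][:,2]))
go([.4445,-.016,.003],1.571)
```

```text
[175 120  41  25 834] [194.97961631 130.36930456] ((0.3794875741004944, 0.04679619520902634), 0.01864611729979515) 0.017148938076780473
[ 397  120  115   25 1007] [444.38133069 136.84707051] ((0.6237207055091858, 0.04245538264513016), 0.05482528358697891) 0.022376434749126872
[ 246  170   38   38 1111] [264.23312331 188.57965797] ((0.44418713450431824, -0.01562021765857935), 0.01910906285047531) 0.01716015341309468
[162 208  37  32 946] [180.00951374 224.72093023] ((0.3568580448627472, -0.0550314299762249), 0.018962087109684944) 0.01710832145491456
t 28.28 pos [ 0.4429 -0.0154  0.1493] rot [-3.141 -0.     1.568] open 0.064 F [ 0.1 -0.8  0.4]
 shift [-0.0006  0.0016  0.1463] turn [-0.0001 -0.0001 -0.0033]
```

View pics/w14.png

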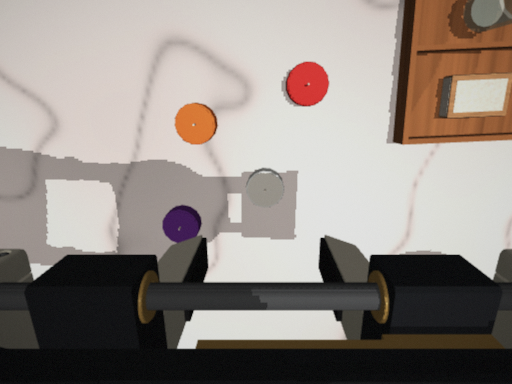

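Emit:
jog_arm:
  series:
    - [0.4,[0,0.001,0.035],[0,0,0]]
    - [0.4,[0,0.001,0.07],[0,0,0]]
    - [0.4,[0,0.001,0.1],[0,0,0]]
    - [0.4,[0,0.001,0.125],[0,0,0]]
    - [0.4,[0,0.001,0.139],[0,0,0]]
    - [0.4,[0,0.001,0.145],[0,0,0]]
    - [0.3,[0,0.001,0.1465],[0,0,0]]
    - [0.1,[0,0.001,0.1465],[0,0,0]]
    - [0,[0,0.001,0.1465],[0,0,0]]
    - [-0.1,[0,0.001,0.1465],[0,0,0]]
    - [-0.2,[0,0.001,0.1465],[0,0,0]]
    - [-0.3,[0,0.001,0.1465],[0,0,0]]
  squeeze: 8

```text
time: 29.28
tool_pos: [0.4443, -0.0153, 0.0038]
tool_rot: [3.14, 0.0, 1.571]
contact_force: [0.0, 0.9, 3.9]
opening: 0.0376
```

Emit:
jog_arm:
  series:
    - [-0.35,[0,0,0],[0,0,0]]
    - [-0.35,[0,0,0],[0,0,0]]
    - [-0.35,[0,0,0],[0,0,0]]
    - [-0.35,[0,0,0],[0,0,0]]

```text
time: 29.62
tool_pos: [0.4443, -0.0153, 0.0038]
tool_rot: [3.14, 0.0, 1.571]
contact_force: [0.0, 0.7, 6.3]
opening: 0.0377
```

Run:
```python
from h import *
go([.6255,-.190,.123],1.571)
```

```text
t 29.62 pos [ 0.4443 -0.0153  0.0038] rot [3.14  0.    1.571] open 0.0377 F [0.  0.7 6.3]
 shift [-0.1747  0.1814 -0.1189] turn [ 0.0017  0.0003 -0.0002]
```

Emit:
jog_arm:
  series:
    - [-0.35,[0,0,-0.01],[0,0,0]]
    - [-0.35,[0,0,-0.035],[0,0,0]]
    - [-0.35,[0,0,-0.07],[0,0,0]]
    - [-0.35,[-0.015,0.015,-0.1],[0,0,0]]
    - [-0.35,[-0.038,0.04,-0.12],[0,0,0]]
    - [-0.35,[-0.063,0.065,-0.12],[0,0,0]]
    - [-0.35,[-0.088,0.091,-0.12],[0,0,0]]
    - [-0.35,[-0.113,0.117,-0.12],[0,0,0]]
    - [-0.35,[-0.138,0.143,-0.12],[0,0,0]]
    - [-0.35,[-0.16,0.166,-0.12],[0,0,0]]
    - [-0.35,[-0.1745,0.181,-0.12],[0,0,0]]
    - [-0.35,[-0.1745,0.181,-0.12],[0,0,0]]

```text
time: 30.62
tool_pos: [0.6266, -0.1929, 0.1223]
tool_rot: [3.14, 0.001, 1.568]
contact_force: [-0.9, 1.2, -0.9]
opening: 0.0379
```

Emit:
jog_arm:
  series:
    - [-0.35,[0,0,0],[0,0,0]]
    - [-0.35,[0,0,0],[0,0,0]]

```text
time: 30.78
tool_pos: [0.6237, -0.1889, 0.1225]
tool_rot: [-3.14, -0.001, 1.571]
contact_force: [0.2, 0.4, 0.1]
opening: 0.0376
```

Run:
```python
from h import *
go([.6255,-.190,.0098],1.571)
snap('wrist','w15.png')
a=ld('w15.png');T=wT(a,a['tp'],a['tr']);C=cloud(a,T);z=C[...,2]
hsv=cv2.cvtColor(a['img'],cv2.COLOR_RGB2HSV)
m=cv2.inRange(hsv,(105,100,30),(130,255,255));m[240:]=0
P=C[(m>0)&(z>.024)];print(cv2.minAreaRect(P[:,:2].astype(np.float32)),np.median(P[:,2]))
P=C[(m>0)&(z>.008)&(z<.05)];print(P.min(0),P.max(0))
```

```text
t 30.78 pos [ 0.6237 -0.1889  0.1225] rot [-3.140e+00 -1.000e-03  1.571e+00] open 0.0376 F [0.2 0.4 0.1]
 shift [-0.0012  0.0019  0.1127] turn [-0.0016 -0.001  -0.0001]
((0.6324906945228577, -0.14597898721694946), (0.030987657606601715, 0.02301008626818657), 0.36268576979637146) 0.03041879619270238
[ 0.60054545 -0.1575618   0.00990574] [ 0.65090753 -0.13450766  0.03293117]
```

View pics/w15.png

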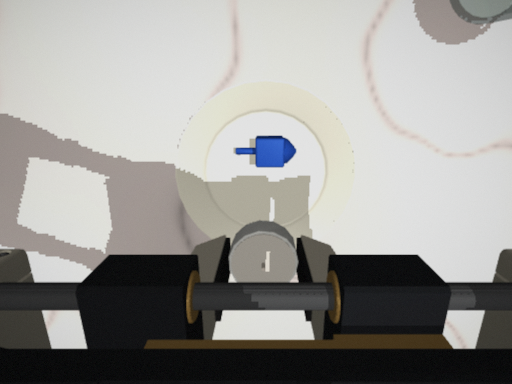

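Emit:
jog_arm:
  series:
    - [-0.35,[-0.001,0.001,0.02],[0,0,0]]
    - [-0.35,[-0.001,0.001,0.045],[0,0,0]]
    - [-0.35,[-0.001,0.001,0.07],[0,0,0]]
    - [-0.35,[-0.001,0.001,0.09],[0,0,0]]
    - [-0.35,[-0.001,0.001,0.1],[0,0,0]]
    - [-0.35,[-0.001,0.001,0.105],[0,0,0]]
    - [-0.35,[-0.001,0.001,0.108],[0,0,0]]
    - [-0.35,[-0.001,0.001,0.108],[0,0,0]]
    - [-0.35,[-0.001,0.001,0.108],[0,0,0]]
    - [-0.35,[-0.001,0.001,0.108],[0,0,0]]

```text
time: 31.67
tool_pos: [0.6264, -0.1909, 0.0164]
tool_rot: [3.14, 0.001, 1.571]
contact_force: [0.1, 0.1, -0.0]
opening: 0.0379
```

Emit:
jog_arm:
  series:
    - [-0.35,[0,0,0.002],[0,0,0]]
    - [-0.35,[0,0,0.004],[0,0,0]]
    - [-0.35,[0,0,0.005],[0,0,0]]
    - [-0.35,[0,0,0.0055],[0,0,0]]
    - [-0.35,[0,0,0.0055],[0,0,0]]
    - [-0.35,[0,0,0.0055],[0,0,0]]

```text
time: 32.17
tool_pos: [0.6257, -0.1907, 0.0099]
tool_rot: [3.141, 0.0, 1.571]
contact_force: [-2.6, 0.4, 5.3]
opening: 0.0381
```

Emit:
jog_arm:
  series:
    - [-0.14,[0,0,0],[0,0,0]]
    - [-0.1,[0,0,0],[0,0,0]]
    - [-0.05,[0,0,0],[0,0,0]]
    - [0.0,[0,0,0],[0,0,0]]
    - [0.0,[0,0,-0.003],[0,0,0]]
    - [0.0,[0,0,-0.01],[0,0,0]]
    - [0.0,[0,0,-0.025],[0,0,0]]
    - [0.0,[0,0,-0.05],[0,0,0]]
    - [0.0,[0,0,-0.08],[0,0,0]]
    - [0.0,[0,0,-0.11],[0,0,0]]
    - [0.0,[0,0,-0.14],[0,0,0]]
    - [0.0,[0,0,-0.15],[0,0,0]]

```text
time: 33.17
tool_pos: [0.6276, -0.1915, 0.1656]
tool_rot: [3.134, 0.003, 1.571]
contact_force: [0.6, -0.1, 0.5]
opening: 0.0458
```

Emit:
jog_arm:
  series:
    - [0.0,[0.03,-0.03,-0.02],[0,0,0]]
    - [0.0,[0.06,-0.065,-0.04],[0,0,0]]
    - [0.0,[0.08,-0.1,-0.05],[0,0,0]]
    - [0.0,[0.1,-0.13,-0.05],[0,0,0]]
    - [0.0,[0.12,-0.165,-0.05],[0,0,0]]
    - [0.0,[0.13,-0.2,-0.05],[0,0,0]]
    - [0.0,[0.13,-0.22,-0.05],[0,0,0]]
    - [0.0,[0.13,-0.22,-0.05],[0,0,0]]
    - [0.0,[0.13,-0.22,-0.05],[0,0,0]]

```text
time: 33.92
tool_pos: [0.4054, -0.0606, 0.2101]
tool_rot: [3.14, 0.0, 1.571]
contact_force: [0.4, 0.0, 0.7]
opening: 0.0457
```

Run:
```python
from h import *
snap('top','tF.png');snap('scene','sF.png')
a=cv2.imread('pics/tF.png')
cv2.imwrite('pics/tFc.png',cv2.resize(a[110:260,155:355],None,fx=4,fy=4,interpolation=cv2.INTER_CUBIC))
b=cv2.imread('pics/sF.png');cv2.imwrite('pics/sFc.png',cv2.resize(b[120:320,170:400],None,fx=3,fy=3))
for n in('scene','top'):
  x=ld(n+'0.png');y=ld(n[0]+'F.png');d=np.abs(x['img'].astype(int)-y['img']).max(2)
  np.set_printoptions(linewidth=200)
  C=cloud(x)
  for nm,c,r in(('menorah',(.63,.48),.12),('tin',(.63,-.47),.11),('tumbler',(.80,-.016),.06),('red',(.483,.081),.022),('orange',(.38,.046),.022),('purple',(.358,-.056),.022)):
    mm=(np.hypot(C[...,0]-c[0],C[...,1]-c[1])<r)&(C[...,2]>.01); print(n,nm,mm.sum(),d[mm].max() if mm.any() else '')
```

```text
scene menorah 2535 7
scene tin 1235 7
scene tumbler 899 7
scene red 128 8
scene orange 113 7
scene purple 98 42
top menorah 1010 9
top tin 1261 9
top tumbler 287 9
top red 102 8
top orange 106 8
top purple 104 57
```

View pics/tFc.png

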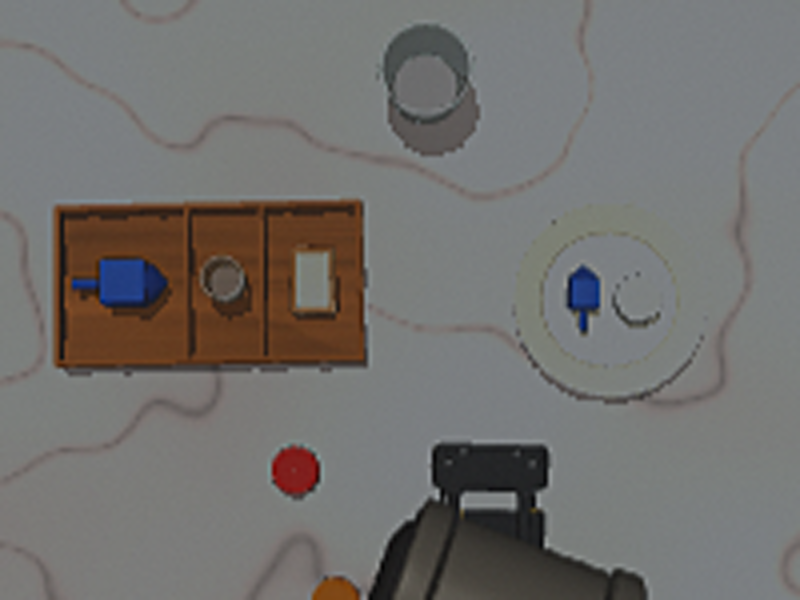

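View pics/sFc.png

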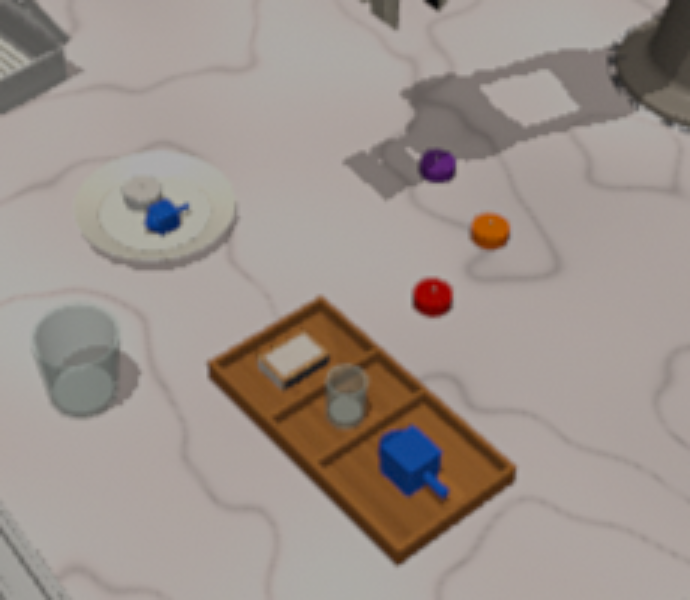

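Both views show everything in place. In the top crop, the large dreidel is at (125,282), the cup at (223,280), the matchbox at (315,280), the small dreidel at (583,290) and the tealight at (637,298). The menorah, tin and tumbler are unchanged. The purple tealight's pixels changed because the arm and its shadow now cover it.

Run:
```python
from h import *
print(job.hand_in())
```

```text
the job is handed in; nothing more can be done
None
```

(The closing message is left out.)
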